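# Unpin and open the medicine drawer

### The arm

A 7-joint arm with a two-finger parallel gripper is mounted at the origin on a cart in front of the work surface, level with it; the furniture and walls round the work are solid. World frame = base frame: x ahead of the robot, y to its left, z up, the work surface at z = 0. Lengths are in m, angles in rad, forces in N, time in s.
With the tool pointing down it reaches from about 0.425 to 0.975 m from the base axis. Payload 16.7 kg.
Tool frame: the origin (TCP) lies at the very end of the fingers, on their centre line; the grasp point (between the pads) lies 19 mm behind it; z points along the fingers, y is the line along which they close (so a half turn about z gives the same grasp; the last joint's range is limited). The gripper opens to 85 mm and grips with 20 to 120 N. Pads are 22 mm wide; open, the fingers measure 114 mm over their backs; the gripper's body (76 mm by 85 mm) begins 54 mm behind the grasp point. The pads swing forward as they close: fully open they stand 13 mm farther back than shut.
Start: joints at [1.121, 0.426, 0.074, 1.606, -0.034, 1.111, -0.067], TCP at [0.199, -0.645, 0.231] pointing down, gripper open.
Joint ranges: [-2.85, 2.85], [-0.5, 2.14], [-1.23, 1.37], [0.21, 2.46], [-1.02, 4.16], [0.16, 2.05], [-2.73, 2.73]. Speed limits (rad/s): [1.89, 1.89, 2.39, 2.39, 3.01, 3.01, 3.01].

### API

Orientations are given as a unit quaternion [x, y, z, w].
In Python, from bench import env gives the robot as it stands.
- The arm moves only by the tool step_arm, never from a script. Its argument "targets" is a list of rows, each a list of 5 numbers: the shift along the tool's x, y, z in mm, then the turn about the tool's z in rad, then the gripper command: -1 is shut, 1 is fully open, values between are in proportion. A call has exactly 8 rows; each row is the pose to reach, as a shift and turn from the pose commanded when the call began, along the tool's axes at that moment; what a row does not reach only later rows make up. A row lasts 1/12 s, in which the tool goes at most 41.7 mm and 7.16 degrees, less where a joint would pass 70% of its speed; a pose out of reach is approached as far as the arm can. A call with a gripper value outside its range is refused whole. The fingers move at their own pace and stop on an object; "newtons" is the grip in N (left out, the last holds). Time passes only in rows, so rows that repeat a pose let the fingers close, or fill a call up. It gives the time, the measured TCP pose, the force, the opening and the grip force at its end, in the units of the state.
- env.read_state(): the state, without advancing time (a new reading comes with each control period).
- env.capture(name): name is "scene" or "top" or "wrist"; returns (picture, depth): 400x640x3 uint8, blue, green, red; 400x640 float32, m along the optical axis (not along the pixel's ray), 0 where there is no reading.
- env.camera_params(name): a dict with "K" (3x3 intrinsics, pixels), "T" (4x4, takes a point from camera to world coordinates). Camera axes: x right, y down, z forward; pixel columns grow to the right and rows downward; lengths in m; the calibration is good to about 2 mm. A picture is of the moment at which its call begins: read the wrist's pose just before it. camera_params takes no time and is no camera call; for the wrist camera it gives the pose at the moment of the call.
- env.job_done(): hands the job in; it is judged then, once.
The state is a dict: "t": time; "joints": joint angles; "joint_velocities": joint speeds; "joint_torque": joint torques, N m; "position": TCP position; "ee_rot": TCP orientation; "wrist_force": force on the tool from outside, world axes, zero at the start; "wrist_torque": the same for the moment, N m; "opening": opening from 0.0 (shut) to 1.0 (fully open); "grip_force": force on a finger pad.
Only numpy, scipy, OpenCV 4.12 (cv2) and the standard library are available. Lean on these libraries where they do the work, as an engineer would, in place of code of your own. Each camera call takes 0.05 s, during which the arm holds its last target. There are 200 camera calls.

### The job

Open the medicine drawer on the worktop: draw its lock pin up out of the chest and park it upright in the open notch of the side ledge, with its collar resting on the ledge, then pull the drawer by its handle all the way out to its stop. Leave the pin parked and the drawer open, and do not disturb the other things.

Things in the scene. Friction and masses are not known exactly. Their poses are not given: they have to be found in the camera images.
- chest: small pale wooden counter-top chest with one drawer, fixed to the worktop, 150 (x) x 180 (y) x 100 (z) mm. Origin under its centre, on the worktop; +z up, its front (the drawer) faces its own -x. In the top board (top face at z = 100) is a bore 13 mm wide at x = -46, y = 0, for the lock pin; it runs on down into a block behind the drawer's front.
- drawer_handle (a point): middle of the drawer's steel bow handle: a round bar 10 mm thick, straight for 80 mm along the chest's y, 70 mm above the worktop (30 mm below the chest's top), 42 mm out from the white drawer front (37 mm free behind the bar). With the drawer shut it is at x = -117, y = 0, z = 70 mm in the chest's frame.
- drawer (a joint): how far the drawer is pulled out along the chest's -x, in m: 0 shut, 0.10 at its stop. It runs with a friction of about 2 N; the pin locks it.
- lock_pin: loose steel pin with a black knob. Origin on its axis at the underside of its collar; +z towards the knob. Below: shank 10 mm thick, 45 mm long, tapered foot. Above: steel collar 26 mm wide, 4 mm thick, then a round knob 20 mm wide, top 40 mm above the origin. About 60 g. At the start it stands in the chest's bore, collar on the chest's top.
- notch_ledge: steel ledge 8 mm thick, 50 mm wide (y), fixed to the left or right side of the chest, top face level with the chest's top, axes parallel to the chest's. Notch 15 mm wide right through it, from its front edge (x = -30 mm), where it is open, to its blind end at x = +7.5. Origin: the parking place on the notch's centre line, at the top face. A lip 3 mm high stands at x = -30 to -24 beside the notch.
- plain_ledge: the ledge on the chest's other side: same outline and lip, but without a notch; not used. Origin as for the notched one, 25 mm from the chest's side and 55 mm in front of its middle.
- garlic: bystander: garlic bulb, 48 mm wide, 50 mm high, on the rear of the chest's top; origin under its centre
- jam_jar: bystander: glass jam jar, 68 mm wide, 84 mm high, beside the chest, towards its rear; origin under its centre
- spice_jar: bystander: spice jar with a green cap, 46 mm wide, 106 mm high; origin under its centre
- salt_shaker: bystander: glass salt shaker, 44 mm wide, 90 mm high; origin under its centre
- tea_box: bystander: red carton, 63 x 131 x 66 mm; origin under its centre
- table_mug: bystander: green and white mug with a handle, 90 mm wide, 107 mm high; origin under its centre

How it is judged:
By the outcome, as a careful person would: the job done as asked, in the order asked, and still so for the second after the job is handed in, with the robot touching nothing.
It also fails if it takes over 48 s, if anything falls off the work surface, if the arm or the gripper's body presses on something with over 40 N, if the wrist force passes 120 N, or if a joint passes its speed limit or range.

## Working session

There is one attempt and no reset: what is moved stays moved. The work goes in short steps, Python scripts to look and compute and a tool call to move; the robot and the scene stay as the last step left them, time stands still between calls to the robot, and variables do not carry over. Pictures are saved under pics/ and viewed, at most 10 in all, crops included, and the job is handed in when it is done.

Besides the shell and the picture viewer there is one more tool, called as name(argument=value, ...) on one line, values as JSON. step_arm: Moves the arm, as the interface text tells. Its arguments: {"type":"object","properties":{"targets":{"type":"array","items":{"type":"array","items":{"type":"number"}}},"newtons":{"type":"number"}},"required":["targets"]}

```bash
mkdir -p pics; ls
python3 - <<'E'
from bench import env
import cv2,numpy as np
s=env.read_state();print({k:np.round(s[k],3) for k in('t','position','ee_rot','opening','wrist_force')})
for n in('scene','top'):
    p,d=env.capture(n);cv2.imwrite(f'pics/{n}0.png',p);np.save(f'pics/{n}0.npy',d)
    c=env.camera_params(n);print(n,np.round(c['K'],1).tolist(),np.round(c['T'],3).tolist())
E
```

```text
pics
{'t': np.float64(0.0), 'position': array([ 0.199, -0.645,  0.231]), 'ee_rot': array([ 0.989,  0.149, -0.   , -0.001]), 'opening': np.float64(1.003), 'wrist_force': array([0.265, 1.22 , 0.471])}
scene [[372.0, 0.0, 317.6], [0.0, 372.0, 207.7], [0.0, 0.0, 1.0]] [[0.564, -0.64, 0.522, -0.237], [-0.826, -0.429, 0.367, -0.632], [-0.011, -0.638, -0.77, 1.259], [0.0, 0.0, 0.0, 1.0]]
top [[449.7, 0.0, 319.6], [0.0, 449.7, 199.2], [0.0, 0.0, 1.0]] [[0.026, -0.968, 0.249, 0.212], [-1.0, -0.024, 0.012, -0.1], [-0.006, -0.249, -0.968, 1.406], [0.0, 0.0, 0.0, 1.0]]
```

View pics/scene0.png

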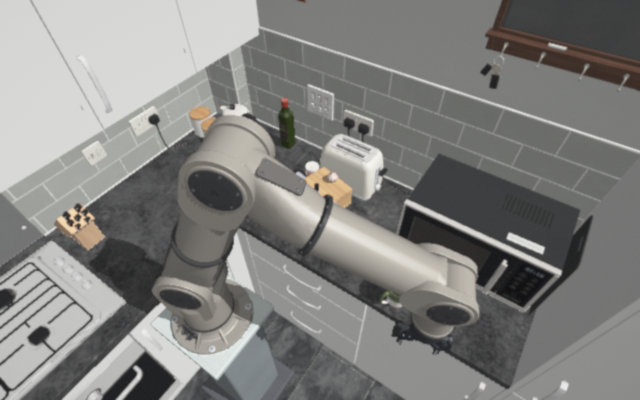

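View pics/top0.png

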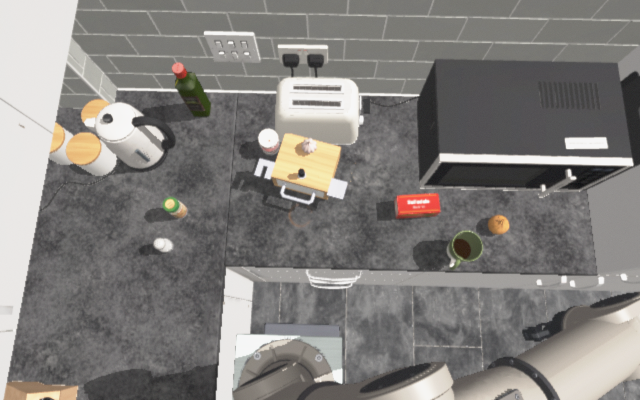

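The top view shows the chest at about (305,165), with its handle at (298,195) and the pin's knob at (301,173). The notched ledge is on the left at (262,168) and the plain ledge at (337,187). The garlic is at (309,146) and the jam jar at (269,142).

```bash
cat > h.py <<'E'
import cv2,numpy as np
from scipy.spatial.transform import Rotation as R
from bench import env
def ray(c,uv,z):
    uv=np.atleast_2d(uv).astype(float)
    d=np.c_[uv,np.ones(len(uv))]@np.linalg.inv(c['K']).T@c['T'][:3,:3].T
    o=c['T'][:3,3]; return o+d*((z-o[2])/d[:,2])[:,None]
def pts(c,d,mask):
    v,u=np.nonzero(mask&(d>0)); p=np.c_[u,v,np.ones(len(u))]@np.linalg.inv(c['K']).T*d[v,u][:,None]
    return p@c['T'][:3,:3].T+c['T'][:3,3],np.c_[u,v]
E
python3 - <<'E'
from h import *
p=cv2.imread('pics/top0.png');d=np.load('pics/top0.npy');c=env.camera_params('top')
h=cv2.cvtColor(p,cv2.COLOR_BGR2HSV)
m=np.zeros(d.shape,bool);m[125:210,240:360]=1
w=cv2.inRange(h,(8,60,100),(28,255,255))>0
P,_=pts(c,d,m); print('z pct',np.percentile(P[:,2],[5,50,80,95]))
k=(w&m).astype(np.uint8)*255
cn=max(cv2.findContours(k,0,2)[0],key=cv2.contourArea)
r=cv2.minAreaRect(cn);b=cv2.boxPoints(r);print(r);W=ray(c,b,.1);print(np.round(W,3));print('centre',W.mean(0),[np.linalg.norm(W[i]-W[i-1]) for i in range(4)])
print([np.degrees(np.arctan2(*(W[i]-W[i-1])[[1,0]])) for i in range(4)])
# pin knob, dark in the wood
kk=(h[...,2]<60)&m; kk[:, :288]=0;kk[:,315:]=0;kk[:160]=0;kk[185:]=0
v,u=np.nonzero(kk);print('knob px',u.mean(),v.mean(),len(u),ray(c,[u.mean(),v.mean()],.125))
cv2.imwrite('pics/topcrop.png',cv2.resize(p[120:215,230:360],None,fx=6,fy=6,interpolation=cv2.INTER_CUBIC))
E
```

```text
z pct [-0.0034167   0.05876896  0.10144477  0.13061042]
((305.4013366699219, 164.895263671875), (61.72017288208008, 55.50126266479492), 15.75117301940918)
[[ 0.594  0.074  0.1  ]
 [ 0.768  0.036  0.1  ]
 [ 0.717 -0.15   0.1  ]
 [ 0.546 -0.107  0.1  ]]
centre [ 0.65616372 -0.0365587   0.1       ] [np.float64(0.1872734777491368), np.float64(0.1789380428216724), np.float64(0.19323122964724024), np.float64(0.17684167387341887)]
[np.float64(75.1631480854521), np.float64(-12.13245889906939), np.float64(-105.40458898953464), np.float64(165.9714041096699)]
knob px 300.7 174.1 10 [[ 0.61694009 -0.02488338  0.125     ]]
```

View pics/topcrop.png

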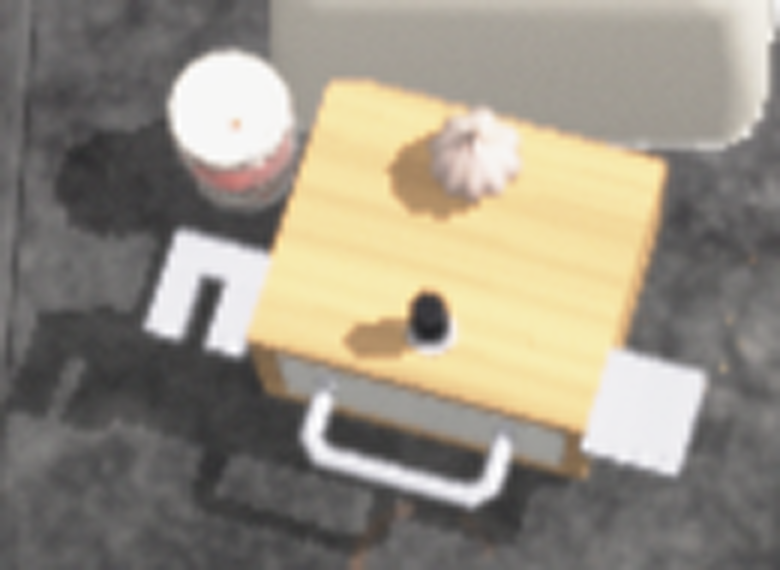

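The crop gives the top board's corners at (335,80), (665,158), (585,432) and (250,345). The knob is at (428,318) with its collar just below, and the notch's centre line is near (207,310). I'll work out the pose and the first move.

```bash
cat >> h.py <<'E'
def go(goal,yaw=None):
    """shift in tool mm and turn from present pose to world goal / tool-x yaw (deg)"""
    s=env.read_state(); M=R.from_quat(s['ee_rot']).as_matrix()
    y0=np.degrees(np.arctan2(M[1,0],M[0,0]))
    a=None if yaw is None else np.radians(-((yaw-y0+180)%360-180))
    print('t',s['t'],'tcp',np.round(s['position'],4),'yaw',round(y0,2),'-> shift',np.round(M.T@(np.array(goal)-s['position'])*1000,1),'turn',a,'open',s['opening'])
E
python3 - <<'E'
from h import *
c=env.camera_params('top')
q=np.array([[335,80],[665,158],[585,432],[250,345]])/6+[230,120]-.4
W=ray(c,q,.1)[:,:2]
L=np.array([[75,90],[75,-90],[-75,-90],[-75,90]])/1000
a=W-W.mean(0);th=np.arctan2((L[:,0]*a[:,1]-L[:,1]*a[:,0]).sum(),(L*a).sum());C=W.mean(0)
Rm=np.array([[np.cos(th),-np.sin(th)],[np.sin(th),np.cos(th)]])
print('centre',C,'yaw',np.degrees(th),'resid mm',1000*(a-L@Rm.T))
f=lambda x,y:C+Rm@[x,y]
print('pin',f(-.046,0),'park',f(-.055,.115),'handle',f(-.117,0))
print('pin knob ray',ray(c,np.array([[428,312]])/6+[230,120]-.4,.125),'garlic',(ray(c,np.array([[475,155]])/6+[230,120]-.4,.125)[0,:2]-C)@Rm)
go([*(f(-.046,0)),.29],np.degrees(th)+90)
E
```

```text
centre [ 0.6654748  -0.03828433] yaw -13.686188132325158 resid mm [[-1.49243142 -2.29735874]
 [ 1.99016179  0.48834159]
 [ 0.26772776  3.0078247 ]
 [-0.76545812 -1.19880755]]
pin [ 0.62078092 -0.02740055] park [0.63924592 0.0864636 ] handle [ 0.55179688 -0.01060167]
pin knob ray [[ 0.62478408 -0.02529468  0.125     ]] garlic [0.04379395 0.00268222]
t 0.1 tcp [ 0.1992 -0.6445  0.2307] yaw 17.18 -> shift [ 585.  -465.2  -58.9] turn -1.032154608702771 open 1.0005299183728347
```

step_arm(targets=[[10, -8, -40, 0, 1], [40, -32, -59, 0, 1], [585, -465, -59, 0, 0.1], [585, -465, -59, 0, 0.1], [585, -465, -59, 0, 0.1], [585, -465, -59, 0, 0.1], [585, -465, -59, 0, 0.1], [585, -465, -59, 0, 0.1]])

```text
t: 0.77
position: [0.369, -0.3952, 0.2898]
ee_rot: [0.989, 0.149, -0.0, -0.0]
wrist_force: [1.6, -0.6, 0.8]
opening: 0.549
grip_force: 0.0
```

```bash
python3 -c "
from h import *
go([.621,-.027,.29],76.3);print(env.read_state()['joints'])"
```

```text
t 0.7667 tcp [ 0.369  -0.3952  0.2898] yaw 17.17 -> shift [ 3.494e+02 -2.775e+02 -2.000e-01] turn -1.0320741471227217 open 0.54946664723837
[ 0.76838738  0.16002827 -0.07655279  1.83198239  0.01347791  1.15024097
 -0.58388016]
```

step_arm(targets=[[340, -270, 0, -0.12, 0.1], [340, -270, 0, -0.25, 0.1], [340, -270, 0, -0.37, 0.1], [340, -270, 0, -0.5, 0.1], [340, -270, 0, -0.62, 0.1], [340, -270, 0, -0.75, 0.1], [340, -270, 0, -0.87, 0.1], [340, -270, 0, -0.99, 0.1]])

```text
t: 1.43
position: [0.5573, -0.1201, 0.2899]
ee_rot: [0.797, 0.604, -0.0, -0.0]
wrist_force: [0.8, -1.5, 0.4]
opening: 0.546
grip_force: 0.0
```

```bash
python3 -c "
from h import *
go([.621,-.027,.29],76.3)"
```

```text
t 1.4333 tcp [ 0.5573 -0.1201  0.2899] yaw 74.24 -> shift [ 1.069e+02  3.610e+01 -1.000e-01] turn -0.03587894748679262 open 0.546231677917937
```

step_arm(targets=[[100, 35, 0, -0.036, 0.1], [100, 35, 0, -0.036, 0.1], [100, 35, 0, -0.036, 0.1], [100, 35, 0, -0.036, 0.1], [100, 35, 0, -0.036, 0.1], [100, 35, 0, -0.036, 0.1], [100, 35, 0, -0.036, 0.1], [100, 35, 0, -0.036, 0.1]])

```text
t: 2.1
position: [0.6176, -0.037, 0.2901]
ee_rot: [0.789, 0.615, -0.0, 0.0]
wrist_force: [0.8, -0.2, 0.5]
opening: 0.551
grip_force: 0.0
```

Run:
```python
from h import *
go([.621,-.027,.29],76.3)
c=env.camera_params('wrist');p,d=env.capture('wrist');cv2.imwrite('pics/w1.png',p);np.save('pics/w1.npy',d)
import pickle;pickle.dump(c,open('pics/w1.pkl','wb'));print(np.round(c['T'],3),c['K'][0])
```

```text
t 2.1 tcp [ 0.6176 -0.037   0.2901] yaw 75.86 -> shift [10.5  0.8  0.1] turn -0.007703541217893173 open 0.5512474422825206
[[ 0.97  -0.234 -0.07   0.636]
 [-0.244 -0.929 -0.277  0.032]
 [-0.     0.286 -0.958  0.432]
 [ 0.     0.     0.     1.   ]] [278.11182176   0.         321.83527077]
```

View pics/w1.png

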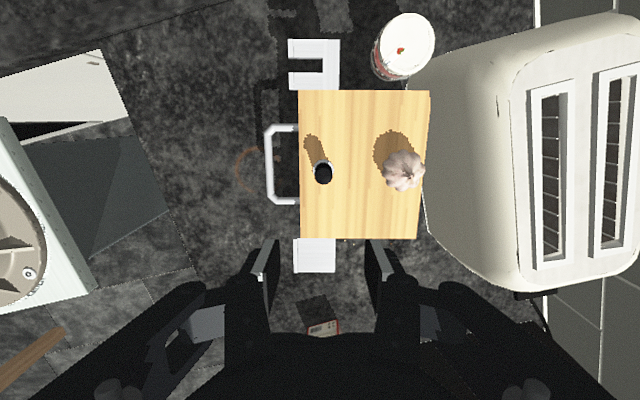

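The wrist view shows the top board from (299,90) to (429,240), the knob at (323,173), and the notch between rows 59 and 74, open at column 288 with its blind end near 323. The handle bar is at column 270.

Run:
```python
from h import *
import pickle
p=cv2.imread('pics/w1.png');d=np.load('pics/w1.npy');c=pickle.load(open('pics/w1.pkl','rb'))
h=cv2.cvtColor(p,cv2.COLOR_BGR2HSV)
k=cv2.inRange(h,(8,60,100),(28,255,255));k[:, :295]=0;k[:, 435:]=0;k[:85]=0;k[245:]=0
cn=max(cv2.findContours(k,0,1)[0],key=cv2.contourArea)
W=ray(c,cn[:,0]+0.,.1)[:,:2].astype(np.float32)
r=cv2.minAreaRect(W*1000);print('wood',r)
P,uv=pts(c,d,k>0);print('wood z',np.median(P[:,2]))
kk=(h[...,2]<50);kk[:,:310]=0;kk[:,338:]=0;kk[:158]=0;kk[188:]=0
v,u=np.nonzero(kk);e=cv2.fitEllipse(max(cv2.findContours(kk.astype(np.uint8),0,1)[0],key=cv2.contourArea));print('knob',e,ray(c,[e[0]],.125))
P,_=pts(c,d,kk);t=P[P[:,2]>.136];print('knob top',P[:,2].max(),len(t),t.mean(0))
b=(h[...,2]>170)&(h[...,1]<40);b[:,:284]=0;b[:,345:]=0;b[:34]=0;b[92:]=0
P,uv=pts(c,d,b);print('ledge z',np.median(P[:,2]))
Wl=ray(c,uv,.1)
th=np.radians(r[2]-90 if r[2]>45 else r[2]);X=np.array([np.cos(th),np.sin(th)]);Y=np.array([-X[1],X[0]])
for n,q in(('ledge',Wl),('wood',W)):
  print(n,'x',np.percentile(q[:,:2]@X,[0,1,99,100]),'y',np.percentile(q[:,:2]@Y,[0,1,99,100]))
print('notch rows at col 300:',[int(x) for x in b[34:92,300]])
print('cols at row 66',np.nonzero(b[66])[0])
nr=[np.r_[34:92][~b[34:92,c0]] for c0 in range(294,320,3)];print([(a.min(),a.max()) if len(a) else 0 for a in nr])
print('yaw',np.degrees(th))
```

```text
wood ((666.4091796875, -39.07133483886719), (183.7449951171875, 151.11537170410156), 75.62523651123047)
wood z 0.0993050666682504
knob ((322.97705078125, 172.90655517578125), (16.25862693786621, 20.260629653930664), 0.7584800720214844) [[ 0.62245378 -0.02507301  0.125     ]]
knob top 0.14153238467742602 221 [ 0.62257409 -0.02413127  0.13899533]
ledge z 0.09944115652052615
ledge x [0.57039452 0.57123517 0.62543962 0.62602227] y [0.21987395 0.21996857 0.26947035 0.26955966]
wood x [0.57968798 0.57985014 0.73075786 0.73080335] y [0.0357243  0.03885092 0.2194398  0.21946929]
notch rows at col 300: [0, 0, 0, 0, 0, 1, 1, 1, 1, 1, 1, 1, 1, 1, 1, 1, 1, 1, 1, 1, 1, 1, 1, 1, 0, 0, 0, 0, 0, 0, 0, 0, 0, 0, 0, 0, 0, 0, 1, 1, 1, 1, 1, 1, 1, 1, 1, 1, 1, 1, 1, 1, 1, 1, 1, 1, 0, 0]
cols at row 66 [323 324 325 326 327 328 329 330 331 332 333 334 335 336 337 338]
[(np.int64(34), np.int64(91)), (np.int64(34), np.int64(91)), (np.int64(34), np.int64(91)), (np.int64(34), np.int64(91)), (np.int64(34), np.int64(91)), (np.int64(34), np.int64(91)), (np.int64(34), np.int64(91)), (np.int64(34), np.int64(91)), (np.int64(34), np.int64(91))]
yaw -14.374763488769531
```

```bash
python3 -c "
from h import *
go([.6225,-.0254,.109],75.63)"
```

```text
t 2.15 tcp [ 0.6177 -0.0368  0.2901] yaw 75.86 -> shift [ 12.3   1.8 181.1] turn 0.0041004375361464365 open 0.5526053164921171
```

step_arm(targets=[[12, 2, 20, 0.004, 0.1], [12, 2, 55, 0.004, 0.1], [12, 2, 90, 0.004, 0.1], [12, 2, 120, 0.004, 0.1], [12, 2, 145, 0.004, 0.1], [12, 2, 150, 0.004, 0.1], [12, 2, 150, 0.004, 0.1], [12, 2, 150, 0.004, 0.1]])

```text
t: 2.82
position: [0.6235, -0.0247, 0.1413]
ee_rot: [0.79, 0.614, 0.0, 0.0]
wrist_force: [0.7, 0.0, 0.7]
opening: 0.549
grip_force: 0.0
```

```bash
python3 -c "
from h import *
go([.6225,-.0254,.109],75.63)"
```

```text
t 2.8167 tcp [ 0.6235 -0.0247  0.1413] yaw 75.7 -> shift [-0.9 -0.8 32.3] turn 0.0013037220410933306 open 0.5491072447831962
```

step_arm(targets=[[-1, -1, 15, 0, 0.1], [-1, -1, 31, 0, 0.1], [-1, -1, 31, 0, 0.1], [-1, -1, 31, 0, -1], [-1, -1, 31, 0, -1], [-1, -1, 31, 0, -1], [-1, -1, 31, 0, -1], [-1, -1, 31, 0, -1]], newtons=40)

```text
t: 3.48
position: [0.6227, -0.0252, 0.1109]
ee_rot: [0.789, 0.614, 0.001, 0.001]
wrist_force: [-2.4, -1.5, 6.6]
opening: 0.22
grip_force: 38.8
```

step_arm(targets=[[0, 0, -5, 0, -1], [0, 0, -15, 0, -1], [0, 0, -25, 0, -1], [0, 0, -35, 0, -1], [0, 0, -45, 0, -1], [0, 0, -55, 0, -1], [0, 0, -65, 0, -1], [0, 0, -65, 0, -1]])

```text
t: 4.15
position: [0.6227, -0.0252, 0.1765]
ee_rot: [0.789, 0.614, 0.001, 0.001]
wrist_force: [-0.1, -0.1, -0.5]
opening: 0.221
grip_force: 39.0
```

Run:
```python
from h import *
go([.6425,.0879,.176])
s=env.read_state();print(s['wrist_force'],s['grip_force'])
c=env.camera_params('wrist');p,d=env.capture('wrist');cv2.imwrite('pics/w2.png',p);np.save('pics/w2.npy',d)
import pickle;pickle.dump(c,open('pics/w2.pkl','wb'))
```

```text
t 4.15 tcp [ 0.6227 -0.0252  0.1765] yaw 75.72 -> shift [114.4  -8.7   0.6] turn None open 0.22138936380133126
[-0.10494599 -0.08884355 -0.45697678] 39.0492582321167
```

View pics/w2.png

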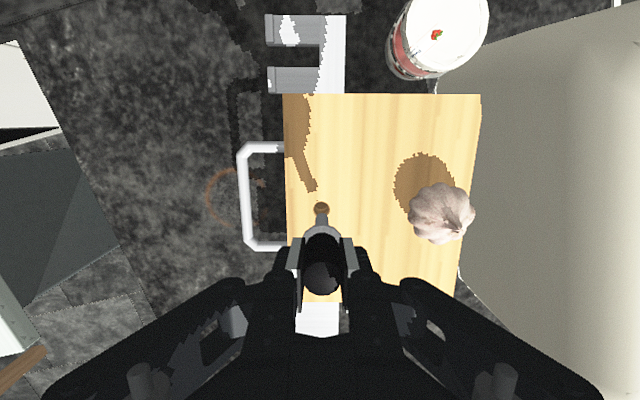

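The wrist view shows the pin held upright, with the empty bore at (321,208) and the notch open at (290,54). The measured shift (114,-9) matches the nominal (115,-9), so I'll go over the notch.

step_arm(targets=[[20, -2, 0, 0, -1], [45, -4, 0, 0, -1], [70, -6, 0, 0, -1], [95, -8, 0, 0, -1], [110, -9, 0, 0, -1], [115, -9, 0, 0, -1], [115, -9, 0, 0, -1], [115, -9, 0, 0, -1]])

```text
t: 4.87
position: [0.6412, 0.0873, 0.1735]
ee_rot: [0.79, 0.614, -0.0, 0.0]
wrist_force: [-0.8, -0.7, -1.3]
opening: 0.222
grip_force: 39.1
```

Run:
```python
from h import *
go([.6425,.0879,.16])
c=env.camera_params('wrist');p,d=env.capture('wrist');cv2.imwrite('pics/w3.png',cv2.resize(p[160:300,240:440],None,fx=4,fy=4))
from numpy import round
# expected edges of the notch in the picture, for the parking place at the measured spot
X=np.array([.9687,-.2483,0]);Y=np.array([.2483,.9687,0]);o=np.array([.6425,.0879,.1])
def pr(q):
    k=c['K']@(c['T'][:3,:3].T@(q-c['T'][:3,3]));return k[:2]/k[2]
for x,y in((-.03,.0075),(-.03,-.0075),(.0075,.0075),(.0075,-.0075)):print((pr(o+x*X+y*Y)-[240,160])*4)
s=env.read_state();t=s['position'];print('foot now',(pr(np.array([t[0],t[1],t[2]-.0109-.045]))-[240,160])*4)
```

```text
t 4.8667 tcp [0.6412 0.0873 0.1735] yaw 75.71 -> shift [ 0.9  1.2 13.5] turn None open 0.22199080456295844
[182.01622226 158.18314864]
[184.64458516 228.12466006]
[367.73817998 158.46492911]
[366.88452431 228.40659639]
foot now [325.66493817 230.47316471]
```

View pics/w3.png

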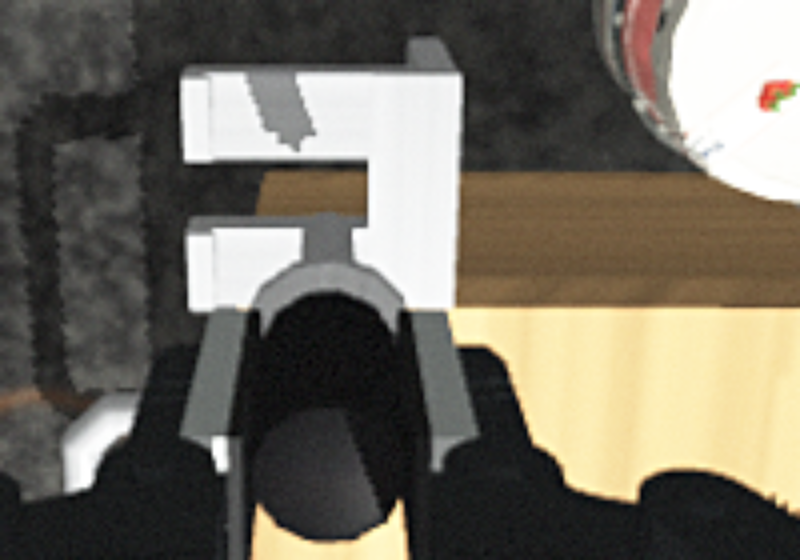

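The crop shows the notch edges at rows 162 to 226 and column 367, within 1 mm of prediction, and the foot at column 328 as expected. I'll correct by 1 mm and lower.

step_arm(targets=[[1, 1, 5, 0, -1], [1, 1, 15, 0, -1], [1, 1, 25, 0, -1], [1, 1, 35, 0, -1], [1, 1, 45, 0, -1], [1, 1, 52, 0, -1], [1, 1, 55, 0, -1], [1, 1, 55, 0, -1]])

```text
t: 5.58
position: [0.642, 0.0891, 0.1178]
ee_rot: [0.789, 0.614, -0.001, -0.0]
wrist_force: [-0.7, 0.8, -0.3]
opening: 0.217
grip_force: 39.1
```

```bash
python3 -c "
from h import *
go([.6425,.0879,.1109])"
```

```text
t 5.5833 tcp [0.642  0.0891 0.1178] yaw 75.74 -> shift [-1.1  0.8  6.9] turn None open 0.21719129620241628
```

step_arm(targets=[[-1, 1, 2, 0, -1], [-1, 1, 4, 0, -1], [-1, 1, 6, 0, -1], [-1, 1, 7, 0, -1], [-1, 1, 7, 0, -1], [-1, 1, 7, 0, -1], [-1, 1, 7, 0, -1], [-1, 1, 7, 0, -1]])

```text
t: 6.25
position: [0.6433, 0.088, 0.1121]
ee_rot: [0.789, 0.614, 0.0, 0.0]
wrist_force: [-0.6, 0.0, -0.9]
opening: 0.219
grip_force: 39.1
```

step_arm(targets=[[0, 0, 1, 0, -1], [0, 0, 2, 0, -1], [0, 0, 2, 0, -1], [0, 0, 2, 0, -1], [0, 0, 2, 0, -0.2], [0, 0, 2, 0, 0.1], [0, 0, 2, 0, 0.1], [0, 0, 2, 0, 0.1]])

```text
t: 6.92
position: [0.6432, 0.0879, 0.1098]
ee_rot: [0.789, 0.614, -0.0, -0.0]
wrist_force: [-0.4, -0.7, 0.3]
opening: 0.547
grip_force: 0.0
```

step_arm(targets=[[0, 0, -10, 0, 0.1], [0, 0, -30, 0, 0.1], [0, 0, -60, 0, 0.1], [0, 0, -95, 0, 0.1], [0, 0, -120, 0, 0.1], [0, 0, -120, 0, 0.1], [0, 0, -120, 0, 0.1], [0, 0, -120, 0, 0.1]])

```text
t: 7.58
position: [0.643, 0.0878, 0.2299]
ee_rot: [0.789, 0.614, -0.0, 0.0]
wrist_force: [0.3, -0.4, -0.4]
opening: 0.549
grip_force: 0.0
```

Run:
```python
from h import *
go([.6664-.117*.9687,-.039+.117*.2483,.2],75.63)
import pickle
c=env.camera_params('wrist');p,d=env.capture('wrist');cv2.imwrite('pics/w4.png',p);np.save('pics/w4.npy',d);pickle.dump(c,open('pics/w4.pkl','wb'))
```

```text
t 7.5833 tcp [0.643  0.0878 0.2299] yaw 75.73 -> shift [-116.9  -63.    29.9] turn 0.0017605599611490244 open 0.5488150913029954
```

View pics/w4.png

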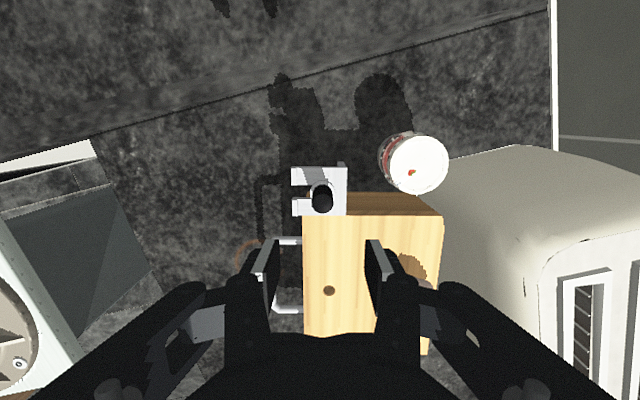

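The pin stands parked upright in the notch, with its knob at (321,198), and the bore at (329,290) is empty. Next I'll go over the handle, checking the bar from the first wrist view.

step_arm(targets=[[-30, -15, 0, 0, -0.18], [-65, -30, 0, 0, -0.18], [-100, -50, 0, 0, -0.18], [-117, -63, 0, 0, -0.18], [-117, -63, 0, 0, -0.18], [-117, -63, 20, 0, -0.18], [-117, -63, 30, 0, -0.18], [-117, -63, 30, 0, -0.18]])

```text
t: 8.3
position: [0.5519, -0.0098, 0.1972]
ee_rot: [0.789, 0.614, -0.002, -0.002]
wrist_force: [-0.2, -0.2, -0.6]
opening: 0.407
grip_force: 0.0
```

Run:
```python
from h import *
import pickle
p=cv2.imread('pics/w1.png');c=pickle.load(open('pics/w1.pkl','rb'))
h=cv2.cvtColor(p,cv2.COLOR_BGR2HSV)
b=(h[...,2]>120)&(h[...,1]<40)
X=np.array([.9687,-.2483]);Y=np.array([.2483,.9687]);C=np.array([.6664,-.039])
for r in(145,160,180):
    u=np.nonzero(b[r,255:290])[0]+255;u=u[u<285]
    q=ray(c,[[u.min(),r],[u.max()+1,r]],.07)[:,:2]-C;print(r,u.min(),u.max(),np.round(q@X,4),np.round(q@Y,4))
H=C-.117*X; go([*H,.053],75.63)
```

```text
145 264 271 [-0.1216 -0.1113] [0.0279 0.028 ]
160 265 272 [-0.1213 -0.1109] [0.0087 0.0088]
180 266 273 [-0.1214 -0.1108] [-0.0179 -0.0178]
t 8.3 tcp [ 0.5519 -0.0098  0.1972] yaw 75.75 -> shift [  0.3   1.8 144.2] turn 0.002062676839469655 open 0.40734674969252654
```

step_arm(targets=[[0, 2, 20, 0, -0.18], [0, 2, 45, 0, -0.18], [0, 2, 70, 0, -0.18], [0, 2, 90, 0, -0.18], [0, 2, 108, 0, -0.18], [0, 2, 124, 0, -0.18], [0, 2, 136, 0, -0.18], [0, 2, 143, 0, -0.18]])

```text
t: 8.97
position: [0.555, -0.0099, 0.0557]
ee_rot: [0.789, 0.614, -0.001, -0.001]
wrist_force: [-17.5, -1.3, 68.3]
opening: 0.409
grip_force: 35.7
```

step_arm(targets=[[0, 0, 0, 0, -0.18], [0, 0, 0, 0, -1], [0, 0, 0, 0, -1], [0, 0, 0, 0, -1], [0, 0, 0, 0, -1], [0, 0, 0, 0, -1], [0, 0, 0, 0, -1], [0, 0, 0, 0, -1]], newtons=40)

```text
t: 9.63
position: [0.553, -0.0095, 0.0567]
ee_rot: [0.789, 0.614, -0.002, -0.001]
wrist_force: [-14.8, 4.7, 9.8]
opening: 0.097
grip_force: 39.5
```

```bash
python3 -c "
from h import *
X=np.array([.9687,-.2483]);H=np.array([.6664,-.039])-.217*X
go([*H,.053],75.63)"
```

```text
t 9.6333 tcp [ 0.553  -0.0095  0.0567] yaw 75.78 -> shift [ -0.1 -99.8   4.2] turn 0.002649923734822203 open 0.09650705755558235
```

The descent ended on a brief 68 N contact, which has now eased. I'll lift 2 mm to relieve it and pull gently.

step_arm(targets=[[0, -3, -2, 0, -1], [0, -10, -2, 0, -1], [0, -20, -2, 0, -1], [0, -30, -2, 0, -1], [0, -40, -2, 0, -1], [0, -50, -2, 0, -1], [0, -60, -2, 0, -1], [0, -65, -2, 0, -1]])

```text
t: 10.3
position: [0.4901, 0.0065, 0.0579]
ee_rot: [0.789, 0.614, -0.001, -0.001]
wrist_force: [4.3, 4.8, -32.9]
opening: 0.092
grip_force: 39.1
```

```bash
python3 -c "
from h import *
X=np.array([.9687,-.2483]);C=np.array([.6664,-.039]);H=C-.217*X
go([*H,.055],75.63);s=env.read_state();print((s['position'][:2]-C)@X,s['joints'])"
```

```text
t 10.3 tcp [0.4901 0.0065 0.0579] yaw 75.79 -> shift [ -0.2 -34.9   3. ] turn 0.0027665222992622925 open 0.09159600457364021
-0.18210283993237325 [ 0.20930671  0.40144155 -0.41724888  2.13280367  0.26017217  0.65739104
 -0.63419521]
```

step_arm(targets=[[0, -5, 1, 0, -1], [0, -10, 1, 0, -1], [0, -16, 1, 0, -1], [0, -22, 1, 0, -1], [0, -27, 1, 0, -1], [0, -30, 1, 0, -1], [0, -32, 1, 0, -1], [0, -32, 1, 0, -1]])

```text
t: 10.97
position: [0.4604, 0.0142, 0.0577]
ee_rot: [0.789, 0.614, -0.0, -0.0]
wrist_force: [-0.0, 6.3, -17.2]
opening: 0.101
grip_force: 40.6
```

```bash
python3 -c "
from h import *
X=np.array([.9687,-.2483]);C=np.array([.6664,-.039]);H=C-.217*X
go([*H,.055],75.63);s=env.read_state();print((s['position'][:2]-C)@X)"
```

```text
t 10.9667 tcp [0.4604 0.0142 0.0577] yaw 75.77 -> shift [-0.3 -4.3  2.7] turn 0.002385530335288759 open 0.10101724631943672
-0.21272556431018405
```

step_arm(targets=[[0, -2, 1, 0, -1], [0, -3, 1, 0, -1], [0, -4, 1, 0, -1], [0, -5, 1, 0, -1], [0, -6, 1, 0, -1], [0, -7, 1, 0, -1], [0, -7, 1, 0, -1], [0, -7, 1, 0, -1]])

```text
t: 11.63
position: [0.4559, 0.0154, 0.0575]
ee_rot: [0.789, 0.614, 0.001, 0.001]
wrist_force: [6.8, 2.1, 0.7]
opening: 0.095
grip_force: 42.4
```

```bash
python3 -c "
from h import *
X=np.array([.9687,-.2483]);C=np.array([.6664,-.039]);H=C-.217*X
go([*H,.055],75.63);s=env.read_state();print((s['position'][:2]-C)@X)"
```

```text
t 11.6333 tcp [0.4559 0.0154 0.0575] yaw 75.73 -> shift [-0.4  0.4  2.5] turn 0.0017173470554159844 open 0.09493253767211562
-0.21745248433224665
```

step_arm(targets=[[0, -1, 0, 0, -1], [0, -2, 0, 0, -1], [0, -3, 0, 0, -1], [0, -3, 0, 0, -1], [0, -3, 0, 0, -1], [0, -3, 0, 0, -1], [0, -3, 0, 0, -1], [0, -3, 0, 0, -1]])

```text
t: 12.3
position: [0.4557, 0.0155, 0.0577]
ee_rot: [0.79, 0.613, 0.003, 0.002]
wrist_force: [27.8, -4.8, -20.7]
opening: 0.095
grip_force: 40.7
```

Moving the command 3 mm past the stop gave no travel and 28 N, so the drawer is at its stop. I'll relax, release and rise.

step_arm(targets=[[0, 2, 0, 0, -1], [0, 2, 0, 0, -1], [0, 2, 0, 0, -0.4], [0, 2, 0, 0, -0.2], [0, 2, 0, 0, -0.18], [0, 2, 0, 0, -0.18], [0, 2, 0, 0, -0.18], [0, 2, 0, 0, -0.18]])

```text
t: 12.97
position: [0.4533, 0.0154, 0.0569]
ee_rot: [0.789, 0.614, -0.0, -0.0]
wrist_force: [0.6, -0.4, -0.1]
opening: 0.411
grip_force: 0.0
```

step_arm(targets=[[0, 0, -8, 0, -0.18], [0, 0, -20, 0, -0.18], [0, 0, -40, 0, -0.18], [0, 0, -65, 0, -0.18], [0, 0, -95, 0, -0.18], [0, 0, -130, 0, -0.18], [0, 0, -160, 0, -0.18], [0, 0, -160, 0, -0.18]])

```text
t: 13.63
position: [0.4558, 0.016, 0.2229]
ee_rot: [0.789, 0.614, 0.003, 0.002]
wrist_force: [2.1, -0.5, 1.0]
opening: 0.409
grip_force: 0.0
```

Run:
```python
from h import *
p,d=env.capture('top');w,dw=env.capture('wrist');c=env.camera_params('wrist')
cv2.imwrite('pics/end.png',np.hstack([cv2.resize(p[100:260,180:380],(400,320)),cv2.resize(w,(400,320))]))
h=cv2.cvtColor(w,cv2.COLOR_BGR2HSV);X=np.array([.9687,-.2483]);C=np.array([.6664,-.039])
s=env.read_state();print(s['t'],s['wrist_force'],s['position'])
```

```text
13.7333 [-0.96258487  0.25499638 -0.39583907] [0.45395762 0.01546216 0.21847353]
```

View pics/end.png

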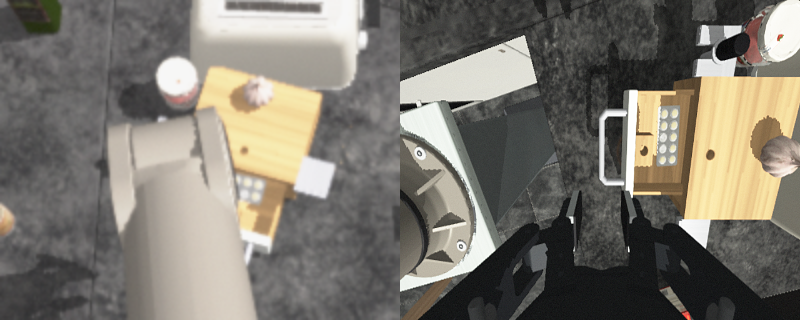

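The last view shows the drawer open with its blister pack visible, the pin upright in the notch at (735,48), and the garlic and jam jar in place. The gripper is clear, so I'll hand in.

```bash
python3 -c "
from bench import env
print(env.job_done())"
```

```text
the job is handed in; nothing more can be done
None
```

The pin is parked upright in the notch, the drawer is open at its stop, and the job is handed in at about 14 s; one brief 68 N wrist contact while lowering onto the handle may count against it if the gripper's body took it (40 N limit), and I couldn't tell whether it did.

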